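Feed the cheese along the slicing board's fence

TASK

Pick up the wooden pusher by its green handle and use its notched foot to set the red cheese block up for slicing: first press the block flush against the long aluminium fence of the slicing board near where it lies, then slide it along the fence, keeping it flush and flat on the board, until its leading end is up against the dark steel stop. Move the cheese only with the pusher, not with the gripper, then stand the pusher upright on the bare worktop, off the board, and let go; do not knock the pepper mill over.

Things in the scene. Friction and masses are not known exactly. Their poses are not given: they have to be found in the camera images.
- slicing_board: Fixed wooden board 170 (x) x 480 (y) x 18 mm thick. Origin: centre of its underside on the worktop, z up. Aluminium fence along the far +x edge: inner face at x = +65, y -230 to 230, 30 mm above the board. Dark steel stop across the +y end: face at y = +180, x -30 to 65, 35 mm above the board. Feed runs along +y. A flat folded wire bow lies beyond the stop.
- red_cheese: Loose red waxed block on the board, 60 (x) x 100 (y) x 45 mm high, 0.2 to 0.45 kg. Origin: centre of its underside, z up. Starts 25 to 40 mm (its middle) off the fence, up to 12 degrees askew, 160 mm or more short of home. Home: origin at x = +35, y = +130 mm in the board's frame, axes parallel. The like-sized yellow block is not wanted.
- pusher: Loose, upright on the worktop, 0.12 kg. L foot of pale wood walls 20 thick, 40 mm high: cheek x -10 to 10, y -10 to 100; heel x -10 to 60, y -10 to 10 mm; notch opens to +x+y. Turned like the board, cheek bears on the cheese's -x side, heel on its -y end. Green 20 mm square handle (sides along x, y) at x = y = 0, from 40 to 115 mm up. Origin: underside of foot below the handle; z up.
- pepper_mill: Dark wooden pepper mill, loose on the worktop on the other side (left or right, nearer the robot than the board) from the pusher; 52 mm wide, 118 mm high. Origin: centre of its underside, z up.
Mind the look-alikes: they are no part of the job. Leave any purple look-alike of the pusher alone. Leave any purple look-alike of the red_cheese alone.

How it is judged:
By the outcome, as a careful person would: the job done as asked, in the order asked, and still so for the second after the job is handed in, with the robot touching nothing.
It also fails if it takes over 62 s, if anything falls off the work surface, if the arm or the gripper's body presses on something with over 40 N, if the wrist force passes 120 N, or if a joint passes its speed limit or range.

ROBOT

A 6-joint arm with a two-finger parallel gripper is mounted at the origin on the work surface. World frame = base frame: x ahead of the robot, y to its left, z up, the work surface at z = 0. Lengths are in m, angles in degrees, forces in N, time in s.
With the tool pointing down it reaches from about 0.4 to 0.825 m from the base axis. Payload 7 kg.
Tool frame: the origin (TCP) lies on the mounting face of the last link; the fingertips stand 178 mm ahead of it and the grasp point (between the pads) lies 159 mm ahead of it (ctrl.tip_extent is the distance from the TCP to the fingertips, in m); z points along the fingers, y is the direction in which the jaws open and shut (so a half turn about z gives the same grasp; the last joint's range is limited). The gripper opens to 88 mm and grips with 3 to 60 N. Pads are 19 mm wide; open, the fingers measure 130 mm over their backs; the gripper's body (78 mm by 193 mm) begins 47 mm behind the grasp point.
Start: joints at [-56.03, 20.546, 0.682, 0, -70.136, -16.507], TCP at [0.203, -0.644, 0.405] pointing down, gripper open.
Joint ranges: [-176.03, 176.03], [-82.01, 121.73], [-58.28, 71.71], [-173.87, 95.51], [-174.79, -0.11], [-173.66, 173.66]. Speed limits (degrees/s): [136.94, 136.94, 172.46, 180, 180, 180].

INTERFACE

Orientations are given as [roll, pitch, yaw] about the fixed x, y, z axes, in that order (R = Rz(yaw) Ry(pitch) Rx(roll)).
In Python, from plant import ctrl gives the robot as it stands. The module is installed in compiled form; this text tells all that it offers.
- The arm moves only by the tool carry_out, never from a script. Its argument "moves" is text: rows parted by semicolons, each of 7 numbers parted by spaces: the finger opening in m, from 0 to 0.0876, then the shift along the tool's x, y, z in m, then the turn, a rotation vector about the tool's x, y, z in rad. A call has 1 to 20 rows; each row is the pose to reach, as a shift and turn from the pose commanded when the call began, along the tool's axes at that moment; what a row does not reach only later rows make up. A row lasts 1/10 s, in which the tool goes at most 50 mm and 8.59 degrees, less where a joint would pass 70% of its speed; a pose out of reach is approached as far as the arm can. A call with a gripper value outside its range is refused whole. The fingers move at their own pace and stop on an object; the grip force is fixed at half the most. Time passes only in rows, so rows that repeat a pose let the fingers close. It gives the time, the measured TCP pose, the force and the opening at its end, in the units of the state.
- ctrl.get_obs(): the state, without advancing time (a new reading comes with each control period).
- ctrl.snapshot(name): name is "scene" or "top" or "wrist"; returns a dict with "image" (480x640x3 uint8, red, green, blue), "K" (3x3 intrinsics, pixels), "k1" (the pictures are not rectified: a ray, as slopes to the right and down, at radius r is drawn at 1 + k1 r^2 times it, then the intrinsics apply), "R" (3x3) and "t" (3): a world point X has camera coordinates R X + t. Camera axes: x right, y down, z forward; pixel columns grow to the right and rows downward; lengths in m; the calibration is good to about 2 mm. A picture is of the moment at which its call begins. There is no depth.
- ctrl.close_job(): hands the job in, once; it reports no verdict.
Trained networks look in a picture, given as the dict that the camera call returned (one of the last four; its "shot" number tells which), for a name from the list of things; names that differ only in an ending like _2 or _b are one class to them, and where a whole thing is asked for, a point or a joint stands for the part that bears it (a point fixed in the world has none). Each returns a list of dicts, best first, with "confidence" (0 to 1); they miss things now and then, are a little off and sometimes report something else, mostly with a low value. They report only what shows in the picture. A call takes as long as a camera call. They do not tell look-alikes from the thing itself.
- ctrl.recognise(picture, label): "extent" ([left, top, right, bottom] in pixels, round what is visible of it).
- ctrl.trace(picture, label): "region" (480x640 bool, what is visible of it) and "extent" ([left, top, right, bottom] in pixels, round what is visible of it).
- ctrl.mark_of(picture, label): "at" ([row, column] in pixels: a listed point, or the origin of a listed thing).
The state is a dict: "clock": time; "joint_pos": joint angles; "qvel": joint speeds; "tau": joint torques, N m; "tool_pos": TCP position; "orientation": TCP orientation; "force": force on the tool from outside, world axes, zero at the start; "moment": the same for the moment, N m; "opening": finger opening in m.
Only numpy, scipy, OpenCV 4.12 (cv2) and the standard library are available. Lean on these libraries where they do the work, as an engineer would, in place of code of your own. Each camera call takes 0.05 s, during which the arm holds its last target.

## Working session

There is one attempt and no reset: what is moved stays moved. The work goes in short steps, Python scripts to look and compute and a tool call to move; the robot and the scene stay as the last step left them, time stands still between calls to the robot, and variables do not carry over. Pictures are saved under pics/ and viewed, and the job is handed in when it is done.

Besides the shell and the picture viewer there is one more tool, called after "Emit:" as name(argument=value, ...), one argument or row to a line, values as JSON. carry_out: Moves the arm, as the interface text tells. Its arguments: {"type":"object","properties":{"moves":{"type":"string"}},"required":["moves"]}

```bash
mkdir -p pics; cat > h.py <<'E'
import numpy as np, cv2, pickle
from plant import ctrl
def save(img,n): cv2.imwrite('pics/'+n+'.png', cv2.cvtColor(img,cv2.COLOR_RGB2BGR))
def ray(s,u,v):
    K=s['K'];k1=s['k1']
    d=np.array([(u-K[0,2])/K[0,0],(v-K[1,2])/K[1,1]])
    x=d.copy()
    for _ in range(30): x=d/(1+k1*(x@x))
    R=s['R'];t=s['t']
    return -R.T@t, R.T@np.array([x[0],x[1],1.])
def atz(s,u,v,z):
    o,d=ray(s,u,v); return o+d*(z-o[2])/d[2]
def proj(s,X):
    X=np.atleast_2d(X); c=X@s['R'].T+s['t']; x=c[:,:2]/c[:,2:]
    r2=(x**2).sum(1,keepdims=True); x=x*(1+s['k1']*r2)
    return np.c_[x[:,0]*s['K'][0,0]+s['K'][0,2], x[:,1]*s['K'][1,1]+s['K'][1,2]]
E
python3 - <<'E'
from h import *
for n in ['scene','top','wrist']:
    s=ctrl.snapshot(n); save(s['image'],n+'0'); pickle.dump(s,open(n+'0.pkl','wb'))
    print(n,s['k1'],-s['R'].T@s['t'],s['K'][0,0])
    for l in ['slicing_board','red_cheese','pusher','pepper_mill']:
        print(l,[(np.round(d['at']),round(d['confidence'],2)) for d in ctrl.mark_of(s,l)],[(np.round(d['extent']),round(d['confidence'],2)) for d in ctrl.recognise(s,l)])
print(ctrl.get_obs())
E
```

```text
scene -0.21344035804751854 [1.29689336 0.32534659 0.72183103] 611.4652988018563
slicing_board [(array([289., 316.]), 0.65)] [(array([173., 218., 462., 375.]), 0.72)]
red_cheese [(array([263., 272.]), 0.83), (array([284., 119.]), 0.76)] [(array([ 94., 248., 134., 303.]), 0.98), (array([237., 230., 303., 281.]), 0.93)]
pusher [(array([194., 279.]), 0.69), (array([171., 271.]), 0.67), (array([221., 377.]), 0.61)] [(array([233., 123., 291., 172.]), 0.71), (array([362., 171., 405., 227.]), 0.69)]
pepper_mill [(array([252., 465.]), 0.97)] [(array([449., 202., 482., 264.]), 0.79)]
top -0.051910444014240865 [ 0.40695754 -0.05039135  1.13393429] 596.5566536113591
slicing_board [(array([231., 308.]), 0.81)] [(array([182., 181., 435., 284.]), 0.7)]
red_cheese [(array([152., 468.]), 0.72), (array([232., 353.]), 0.57)] [(array([440., 120., 500., 178.]), 0.93), (array([326., 210., 384., 248.]), 0.83)]
pusher [(array([377., 446.]), 0.98), (array([354., 304.]), 0.7), (array([342., 413.]), 0.63)] [(array([436., 370., 512., 408.]), 0.84), (array([361., 310., 432., 352.]), 0.73), (array([277., 350., 34
[... 208 characters left out ...]
_cheese [] []
pusher [] []
pepper_mill [] []
{'clock': 1.35, 'joint_pos': array([-5.60298143e+01,  2.05461856e+01,  6.83419999e-01,  6.05968065e-04,
       -7.01374246e+01, -1.65084824e+01]), 'qvel': array([ 0.08739798, -0.013218  , -0.08448968, -0.01284573,  0.10305509,
        0.06405833]), 'tau': array([-1.58638541e-04, -5.82385254e+01,  2.93303812e+01,  7.00248867e+00,
        1.25073650e-02,  1.11662939e-05]), 'tool_pos': array([ 0.20254064, -0.6438789 ,  0.40467624]), 'orientation': array([ 1.79999980e+02, -6.00486705e-04, -1.62538091e+02]), 'force': array([ 0.37285545, -0.24877324,  0.10708399]), 'moment': array([ 0.02462317,  0.02401099, -0.02124329]), 'opening': 0.08748982465123076}
```

View pics/scene0.png

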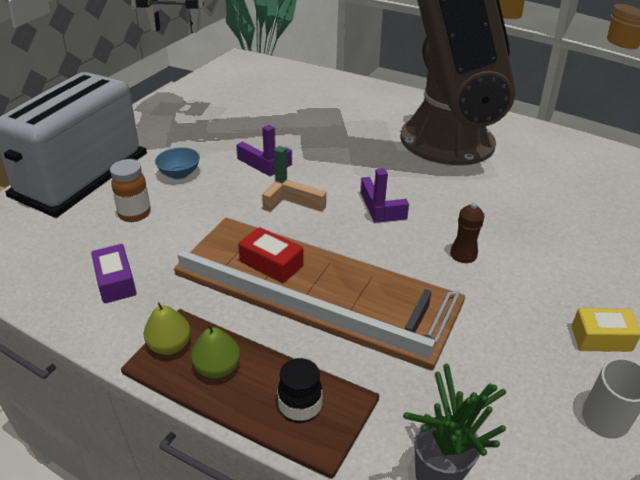

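View pics/top0.png

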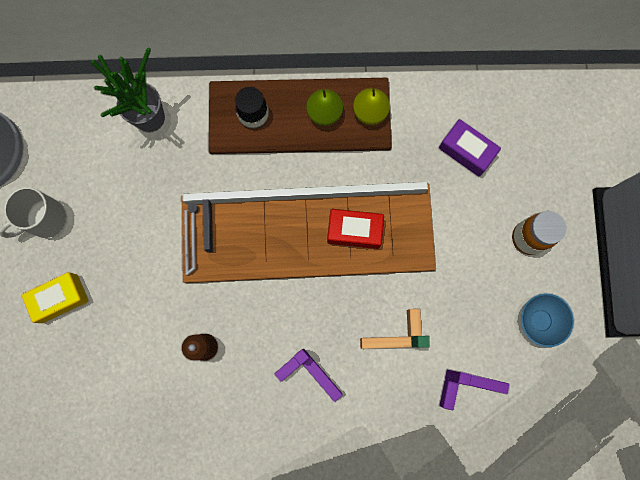

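```bash
python3 - <<'E'
from h import *
s=pickle.load(open('top0.pkl','rb'))
save(cv2.resize(s['image'][100:300,160:420],None,fx=3,fy=3,interpolation=cv2.INTER_CUBIC),'c1')
save(cv2.resize(s['image'][290:430,260:530],None,fx=2.9,fy=2.9,interpolation=cv2.INTER_CUBIC),'c2')
E
```

```text
(no output)
```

View pics/c1.png

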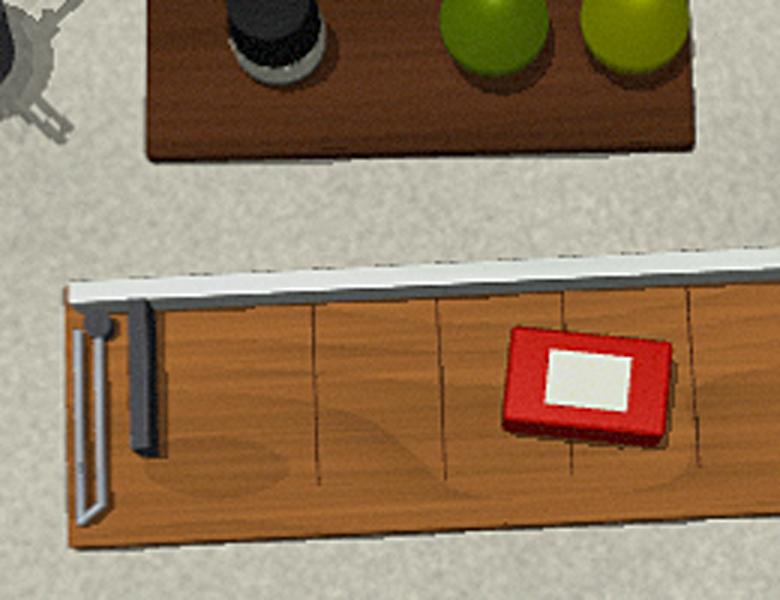

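View pics/c2.png

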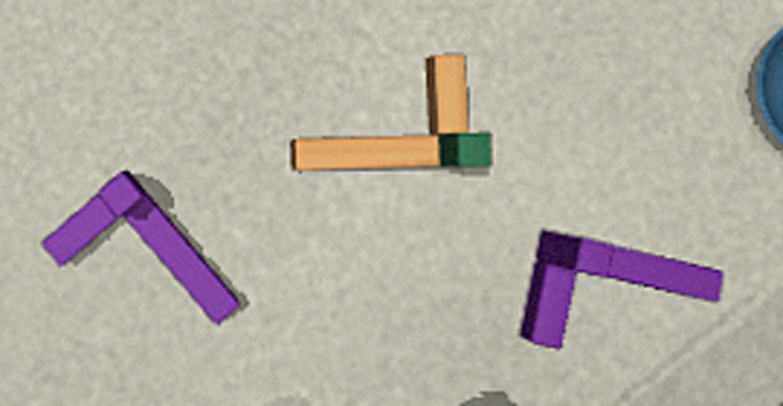

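```bash
cat >> h.py <<'E'
from scipy.optimize import minimize
def box(x0,x1,y0,y1,z0,z1): return np.array([[x,y,z] for x in(x0,x1) for y in(y0,y1) for z in(z0,z1)])/1000.
PARTS={'board':[box(-85,85,-240,240,0,18)],
'fence':[box(65,75,-230,230,18,48)],
'cheese':[box(-30,30,-50,50,0,45)],
'pusher':[box(-10,10,-10,100,0,40),box(-10,60,-10,10,0,40),box(-10,10,-10,10,40,115)],
'handle':[box(-10,10,-10,10,40,115)],'foot':[box(-10,10,-10,100,0,40),box(-10,60,-10,10,0,40)],
'mill':[np.array([[26*np.cos(a),26*np.sin(a),z] for a in np.arange(0,6.28,.4) for z in(0,40)])/1000]}
def place(P,p,z0=0):
    c,s=np.cos(p[2]),np.sin(p[2]); R=np.array([[c,-s,0],[s,c,0],[0,0,1]])
    return P@R.T+[p[0],p[1],z0]
SS=4
def render(s,parts,p,z0=0):
    m=np.zeros((480*SS,640*SS),np.uint8)
    for P in parts:
        q=proj(s,place(P,p,z0)); h=cv2.convexHull(((q+.5)*SS-.5).astype(np.float32))
        cv2.fillConvexPoly(m,np.round(h*16).astype(np.int32),255,shift=4)
    return cv2.resize(m,(640,480),interpolation=cv2.INTER_AREA)/255.
def fit(views,parts,p0,z0=0,free=(0,1,2)):
    sc=np.array([.004,.004,.04]); p0=np.array(p0,float)
    def f(d):
        p=p0.copy(); p[list(free)]+=np.array(d)*sc[list(free)]
        return sum(np.abs(render(s,parts,p,z0)-m).sum()/m.sum() for s,m in views)
    r=None; d=np.zeros(len(free))
    for k in range(3):
        S=np.vstack([d]+[d+e*(1.5 if k==0 else .5) for e in np.eye(len(free))])
        r=minimize(f,d,method='Nelder-Mead',options=dict(initial_simplex=S,xatol=.005,fatol=1e-5,maxiter=150)); d=r.x
    p=p0.copy(); p[list(free)]+=r.x*sc[list(free)]; return p,r.fun
def hsvmask(s,lo,hi,roi):
    h=cv2.cvtColor(s['image'],cv2.COLOR_RGB2HSV); m=cv2.inRange(h,np.array(lo),np.array(hi)); o=np.zeros_like(m)
    a,b,c,d=roi; o[b:d,a:c]=m[b:d,a:c]; o=cv2.morphologyEx(o,cv2.MORPH_CLOSE,np.ones((3,3)))
    n,l,st,_=cv2.connectedComponentsWithStats(o)
    return (l==1+np.argmax(st[1:,4])) if n>1 else o>0
def redmask(s,roi=(0,0,640,480)):
    i=s['image'].astype(int); m=((i[...,0]>2.5*i[...,1])&(i[...,0]>2.5*i[...,2])&(i[...,0]>50)).astype(np.uint8)
    o=np.zeros_like(m);a,b,c,d=roi;o[b:d,a:c]=m[b:d,a:c]
    n,l,st,_=cv2.connectedComponentsWithStats(o); m=(l==1+np.argmax(st[1:,4])).astype(np.uint8)
    cs,_=cv2.findContours(m,0,1); 
    z=np.zeros_like(m); cv2.drawContours(z,cs,-1,1,-1); return z.astype(float)
def ov(s,m,n,roi,f=3):
    im=s['image'].copy(); 
    a,b,c,d=roi; im=cv2.resize(im[b:d,a:c],None,fx=f,fy=f,interpolation=cv2.INTER_CUBIC)
    mm=cv2.resize(m[b:d,a:c].astype(np.float32),None,fx=f,fy=f); 
    cs,_=cv2.findContours((mm>.5).astype(np.uint8),0,2); cv2.drawContours(im,cs,-1,(0,255,255),1); save(im,n)
E
python3 - <<'E'
from h import *
T=pickle.load(open('top0.pkl','rb'));S=pickle.load(open('scene0.pkl','rb'))
print('coarse',atz(T,355,230,.03),atz(T,421,342,.1),atz(T,308,231,.018))
# cheese
mt=redmask(T,(310,190,400,260)); ms=redmask(S,(220,210,320,300))
p0=[*atz(T,355,229,.05)[:2],np.radians(-5)]
for v in ([(T,mt)],[(S,ms)],[(T,mt),(S,ms)]):
    p,e=fit(v,PARTS['cheese'],p0,.018); print('cheese',np.round(p[:2]*1e3,1),np.degrees(p[2]),e)
ov(T,render(T,PARTS['cheese'],p,.018),'o1',(310,190,400,260),4)
i=lambda s:s['image'].astype(int)
def wood(s,roi):
    a=i(s); m=((a[...,0]-a[...,2]>45)&(a[...,0]>a[...,1]*1.1)).astype(np.uint8)
    g=((a[...,1]>a[...,0]*1.25)&(a[...,1]>a[...,2]*1.1)).astype(np.uint8)
    m|=g; o=np.zeros_like(m);x,y,c,d=roi;o[y:d,x:c]=m[y:d,x:c];o=cv2.morphologyEx(o,cv2.MORPH_CLOSE,np.ones((3,3)))
    n,l,st,_=cv2.connectedComponentsWithStats(o); return (l==1+np.argmax(st[1:,4])).astype(float)
wt=wood(T,(345,300,440,355)); ws=wood(S,(255,140,335,215))
ov(S,ws,'o2s',(240,130,340,220),4)
p0=[*atz(T,420,342,.115)[:2],0]
for v in ([(T,wt)],[(S,ws)],[(T,wt),(S,ws)]):
    p,e=fit(v,PARTS['pusher'],p0); print('pusher',np.round(p[:2]*1e3,1),np.degrees(p[2]),e)
ov(T,render(T,PARTS['pusher'],p),'o2',(345,290,440,360),4)
# board by corners
c=T['image'];
save(cv2.resize(c[170:290,400:450],None,fx=6,fy=5),'bR'); save(cv2.resize(c[170:290,170:220],None,fx=6,fy=5),'bL')
E
```

```text
coarse [ 0.61418649 -0.12168529  0.03      ] [ 0.40309551 -0.22433881  0.1       ] [ 0.6165482  -0.03301887  0.018     ]
cheese [ 614.7 -120.6] -7.3953583927066076 0.04761407175200278
cheese [ 614.7 -121.8] -8.13532390282062 0.13145484935644527
cheese [ 614.7 -120.7] -7.5799220956518765 0.18212946981619255
pusher [ 404.  -225.8] 0.05239280990738208 0.0891500904159132
pusher [ 384.3 -241.9] 16.214267533742824 1.2928249818445898
pusher [ 404.  -226.3] 0.11337074965220767 1.5277340165633375
```

View pics/o2.png

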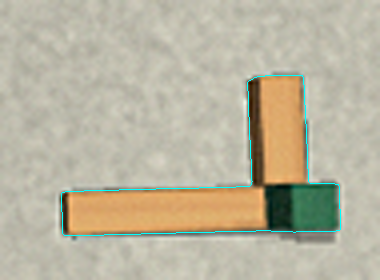

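View pics/o2s.png

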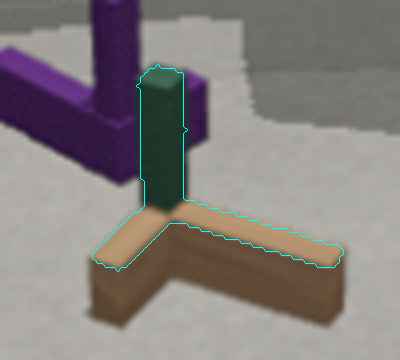

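View pics/bR.png

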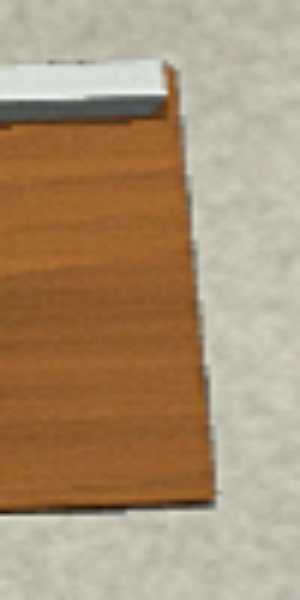

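View pics/bL.png

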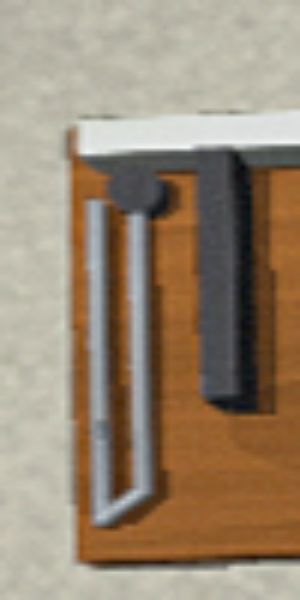

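```bash
python3 - <<'E'
from h import *
from scipy.optimize import least_squares
T=pickle.load(open('top0.pkl','rb'));S=pickle.load(open('scene0.pkl','rb'))
px=np.array([[435.3,269.8],[182.4,281.8],[428.6,182.6],[180.9,195.2]])
loc=np.array([[-85,-240,18],[-85,240,18],[85,-240,18],[85,240,18]])/1e3
f=lambda p:(proj(T,place(loc,p))-px).ravel()
r=least_squares(f,[.61,-.03,.04]);print('board',r.x,np.degrees(r.x[2]));print(np.round(r.fun.reshape(-1,2),1))
b=r.x
# check fence/stop corners
l2=np.array([[65,-230,48],[65,230,48],[-30,180,53],[75,-230,48],[75,230,48]])/1e3
print(np.round(proj(T,place(l2,b)),1))
for n,s in (('T',T),('S',S)):
    im=s['image'].copy()
    pts=np.vstack([place(np.array(l)/1e3,b) for l in [[[x,-240,18],[x,240,18]] for x in(-85,85)]+[[[65,-230,48],[65,230,48]],[[65,-230,18],[65,230,18]],[[-30,180,53],[65,180,53]]]])
    q=np.round(proj(s,pts)*1).astype(int)
    for k in range(0,len(q),2): cv2.line(im,tuple(map(int,q[k])),tuple(map(int,q[k+1])),(0,255,255),1)
    save(cv2.resize(im[170:300,170:450] if n=='T' else im[200:380,160:480],None,fx=2.4,fy=2.4),'b'+n)
def inb(w): 
    c,s=np.cos(b[2]),np.sin(b[2]); d=np.array(w[:2])-b[:2]; return 1e3*np.array([c*d[0]+s*d[1],-s*d[0]+c*d[1]])
print('cheese in board',inb([.6147,-.1207]),-7.5-np.degrees(b[2]),'pusher',inb([.404,-.226]))
print('mill',atz(T,203,345,0),atz(T,199,347,.11))
E
```

```text
board [ 0.61511936 -0.030656    0.02689135] 1.5407608152901036
[[ 0.7  0.1]
 [-0.7  0.6]
 [ 0.4 -0.2]
 [-0.4 -0.6]]
[[427.4 188.8]
 [182.2 200.8]
 [209.4 249.1]
 [427.  183.6]
 [182.2 195.6]]
cheese in board [ -2.84032352 -90.00017192] -9.040760815290103 pusher [-216.29546262 -189.59677624]
mill [0.40610305 0.16953902 0.        ] [0.40294299 0.15502959 0.11      ]
```

View pics/bT.png

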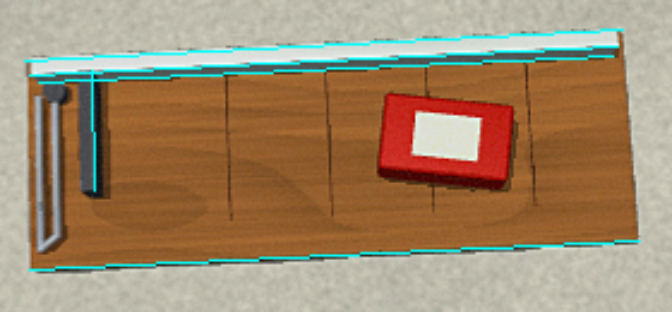

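View pics/bS.png

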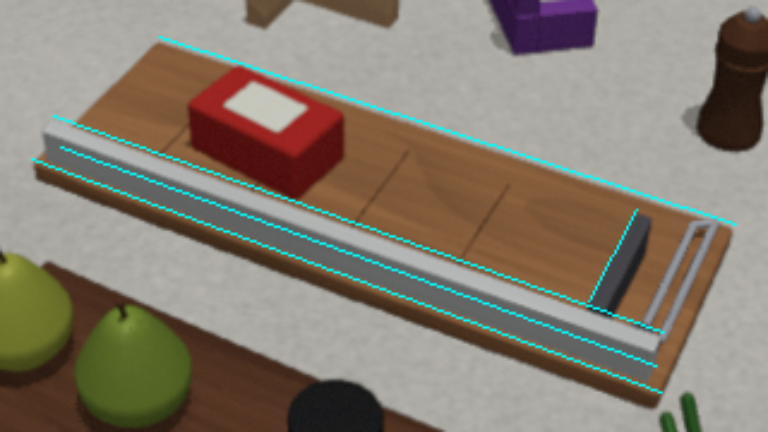

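Candidates in the top view: for the pusher, pale wood with green handle (421,342), purple (303,352) and purple (452,375). For the cheese, red (355,228), purple (470,147) and yellow (52,297). I choose the pale wood/green pusher and the red block; the close crops confirm both. Moving above the handle now.

Emit:
carry_out(
  moves="0.0876 -0.3176 0.3382 0 0 0 -1.266;0.0876 -0.3176 0.3382 0 0 0 -1.266;0.0876 -0.3176 0.3382 0 0 0 -1.266;0.0876 -0.3176 0.3382 0 0 0 -1.266;0.0876 -0.3176 0.3382 0 0 0 -1.266;0.0876 -0.3176 0.3382 0 0 0 -1.266;0.0876 -0.3176 0.3382 0 0 0 -1.266;0.0876 -0.3176 0.3382 0 0 0 -1.266;0.0876 -0.3176 0.3382 0 0 0 -1.266;0.0876 -0.3176 0.3382 0 0 0 -1.266;0.0876 -0.3176 0.3382 0 0 0 -1.266;0.0876 -0.3176 0.3382 0.03 0 0 -1.266;0.0876 -0.3176 0.3382 0.06 0 0 -1.266;0.0876 -0.3176 0.3382 0.08 0 0 -1.266;0.0876 -0.3176 0.3382 0.08 0 0 -1.266",
)

```text
clock: 2.85
tool_pos: [0.4027, -0.2263, 0.3223]
orientation: [179.7, 0.1, -90.1]
force: [-0.5, -0.4, 0.3]
opening: 0.0873
```

```bash
python3 - <<'E'
from h import *
o=ctrl.get_obs(); print(o['clock'],o['tool_pos'],o['orientation'],o['force'])
s=ctrl.snapshot('wrist'); save(s['image'],'w1'); pickle.dump(s,open('w1.pkl','wb'))
i=s['image'].astype(int); g=((i[...,1]>i[...,0]*1.25)&(i[...,1]>i[...,2]*1.1)).astype(np.uint8)
print(g.sum()); 
p=[.404,-.226,0.]
ov(s,render(s,PARTS['pusher'],p),'w1o',(0,0,640,480),1)
E
```

```text
2.85 [ 0.4026937  -0.2263448   0.32232077] [ 1.79718205e+02  5.55373693e-02 -9.00794040e+01] [-0.47204638 -0.39950427  0.2740263 ]
1446
```

View pics/w1o.png

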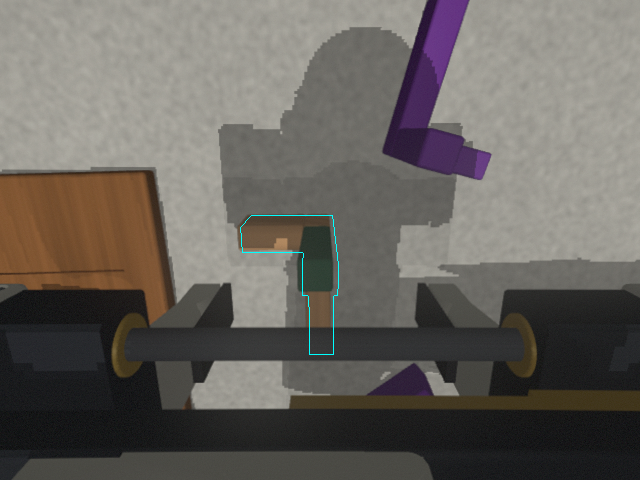

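Emit:
carry_out(
  moves="0.0876 0 -0.001 0.02 0 0 0;0.0876 0 -0.001 0.045 0 0 0;0.0876 0 -0.001 0.065 0 0 0;0.0876 0 -0.001 0.08 0 0 0;0.0876 0 -0.001 0.091 0 0 0;0.0876 0 -0.001 0.091 0 0 0;0.05 0 -0.001 0.091 0 0 0;0.03 0 -0.001 0.091 0 0 0;0.01 0 -0.001 0.091 0 0 0;0.005 0 -0.001 0.091 0 0 0;0.005 0 -0.001 0.091 0 0 0;0.005 0 -0.001 0.091 0 0 0;0.005 0 -0.001 0.091 0 0 0",
)

```text
clock: 4.2
tool_pos: [0.405, -0.2259, 0.2337]
orientation: [-180.0, -0.0, -90.0]
force: [-1.0, -0.1, 0.2]
opening: 0.0371
```

```bash
python3 - <<'E'
from h import *
o=ctrl.get_obs(); print(o['clock'],o['tool_pos'],o['orientation'],o['force'],o['moment'],o['opening'])
s=ctrl.snapshot('scene'); save(cv2.resize(s['image'][80:230,200:440],None,fx=3,fy=3),'s2')
E
```

```text
4.2 [ 0.40502096 -0.22593138  0.23369693] [-1.79997910e+02 -3.96478954e-04 -8.99968084e+01] [-1.04729083 -0.12967527  0.16276474] [ 0.04335759  0.13742892 -0.04821281] 0.03712126882350216
```

View pics/s2.png

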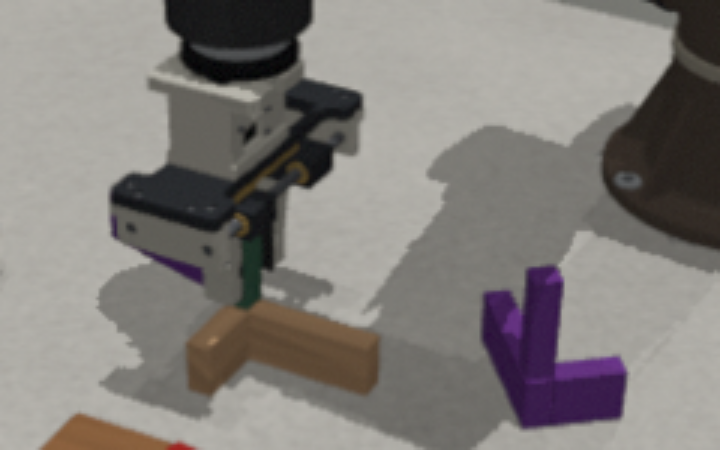

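Fingers are straddling the green handle (picture ~(245,290)), still closing at 37 mm.

Emit:
carry_out(
  moves="0.005 0 0 0 0 0 0;0.005 0 0 0 0 0 0;0.005 0 0 0 0 0 0;0.005 0 0 0 0 0 0;0.005 0 0 0 0 0 0;0.005 0 0 0 0 0 0",
)

```text
clock: 4.85
tool_pos: [0.405, -0.2259, 0.2336]
orientation: [180.0, 0.0, -90.0]
force: [0.3, -0.1, -1.6]
opening: 0.0198
```

Emit:
carry_out(
  moves="0.005 0 0 -0.02 0 0 0;0.005 0 0 -0.045 0 0 0;0.005 0 0 -0.06 0 0 0;0.005 0 -0.02 -0.06 0 0 -0.0269;0.005 -0.006 -0.05 -0.06 0 0 -0.0269;0.005 -0.016 -0.09 -0.06 0 0 -0.0269;0.005 -0.026 -0.13 -0.06 0 0 -0.0269;0.005 -0.0316 -0.1525 -0.06 0 0 -0.0269;0.005 -0.0316 -0.1525 -0.06 0 0 -0.0269;0.005 -0.0316 -0.1525 -0.06 0 0 -0.0269;0.005 -0.0316 -0.1525 -0.06 0 0 -0.0269",
)

```text
clock: 5.95
tool_pos: [0.5566, -0.1945, 0.2933]
orientation: [179.9, 0.0, -88.5]
force: [-0.6, 1.1, -2.1]
opening: 0.0198
```

```bash
python3 - <<'E'
from h import *
o=ctrl.get_obs(); print(o['clock'],o['tool_pos'],o['orientation'],o['force'],o['moment'],o['opening'])
t=o['tool_pos']; p=[t[0],t[1],np.radians(1.54)]; z0=t[2]-.2336
for n,roi in (('top',(310,180,450,320)),('scene',(200,130,360,310))):
    s=ctrl.snapshot(n); ov(s,render(s,PARTS['foot'],p,z0),'a'+n,roi,3.3 if n=='scene' else 4); pickle.dump(s,open('a'+n+'.pkl','wb'))
E
```

```text
5.95 [ 0.55656926 -0.19448145  0.29333874] [ 1.79933991e+02  1.40133721e-02 -8.84773211e+01] [-0.64293011  1.06775821 -2.09729114] [ 0.04093359  0.16027958 -0.02048254] 0.01983897435964202
```

View pics/atop.png

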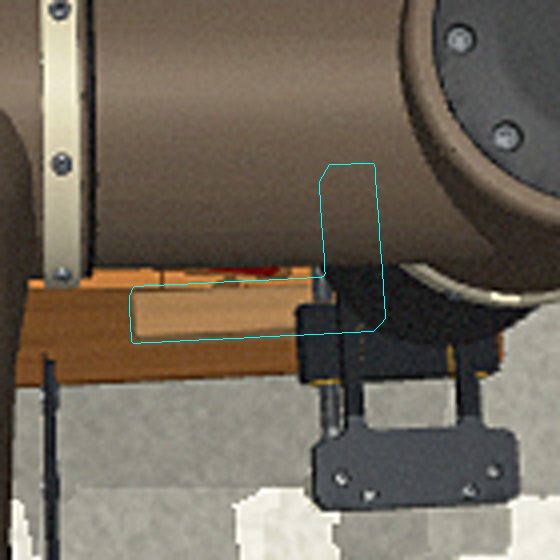

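View pics/ascene.png

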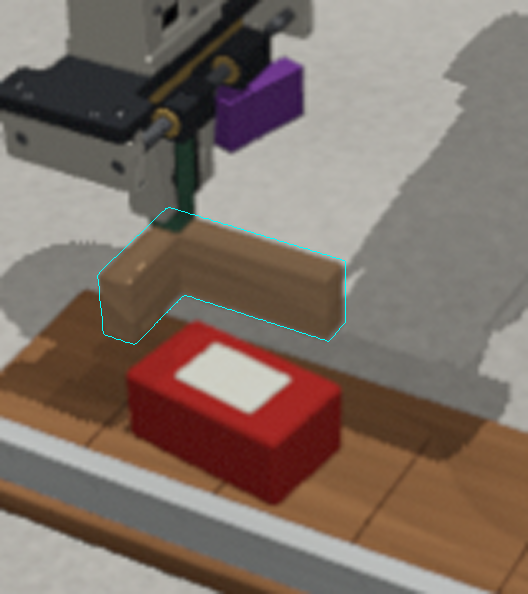

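Emit:
carry_out(
  moves="0.005 0 0 0.01 0 0 0;0.005 0 0 0.02 0 0 0;0.005 0 0 0.03 0 0 0;0.005 0 0 0.036 0 0 0;0.005 0 0 0.04 0 0 0;0.005 0 0 0.04 0 0 0;0.005 0 0 0.04 0 0 0",
)

```text
clock: 6.75
tool_pos: [0.5577, -0.1944, 0.2537]
orientation: [-180.0, -0.0, -88.5]
force: [0.3, 0.1, -1.5]
opening: 0.0198
```

```bash
python3 - <<'E'
from h import *
o=ctrl.get_obs(); print(o['clock'],o['tool_pos'],o['orientation'],o['force'],o['moment'],o['opening'])
t=o['tool_pos']; p=[t[0],t[1],np.radians(1.54)]; z0=t[2]-.2336
s=ctrl.snapshot('scene'); ov(s,render(s,PARTS['foot'],p,z0),'bscene',(200,160,360,320),3.6)
E
```

```text
6.75 [ 0.55767967 -0.19438066  0.25371149] [-1.79998557e+02 -7.98318180e-03 -8.84502377e+01] [ 0.33085556  0.06118085 -1.45835266] [-0.03954091  0.13118763 -0.01929974] 0.01977924256081484
```

View pics/bscene.png

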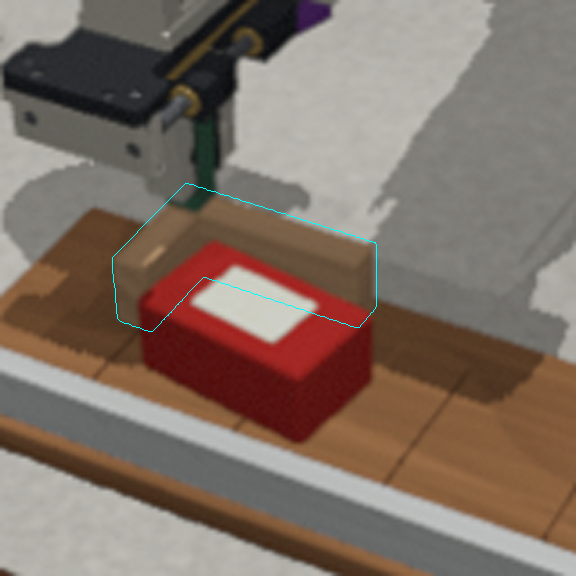

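```bash
python3 - <<'E'
from h import *
o=ctrl.get_obs(); t=o['tool_pos']; p=[t[0],t[1],np.radians(1.54)]; z0=t[2]-.2336
s=ctrl.snapshot('scene'); pickle.dump(s,open('b2.pkl','wb'));
im=cv2.resize(s['image'][200:270,215:315],None,fx=8,fy=8,interpolation=cv2.INTER_CUBIC)
L=np.array([[10,100,40],[-10,100,40],[60,-10,40],[60,10,40],[10,10,40],[10,100,0],[60,10,0]])/1e3
for q in proj(s,place(L,p,z0)): print(np.round(q,1)); cv2.circle(im,tuple(int(v) for v in ((q-[215,200]+.5)*8)),4,(0,255,255),1)
save(im,'b2')
w=ctrl.snapshot('wrist'); ov(w,render(w,PARTS['foot'],p,z0),'b2w',(0,0,640,480),1); print(o['clock'])
E
```

```text
[298.9 233.1]
[304.2 227. ]
[230.5 231. ]
[240.1 234.2]
[254.9 219. ]
[299.  250.7]
[241.6 251.7]
6.8
```

View pics/b2.png

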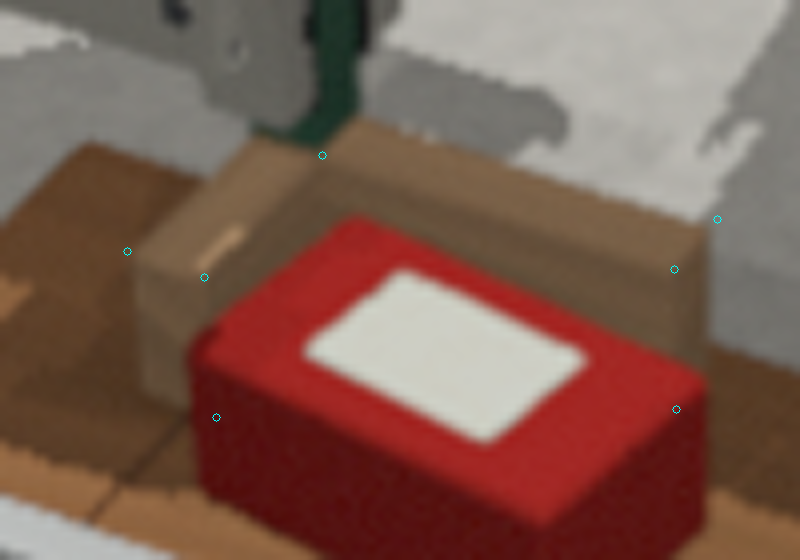

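View pics/b2w.png

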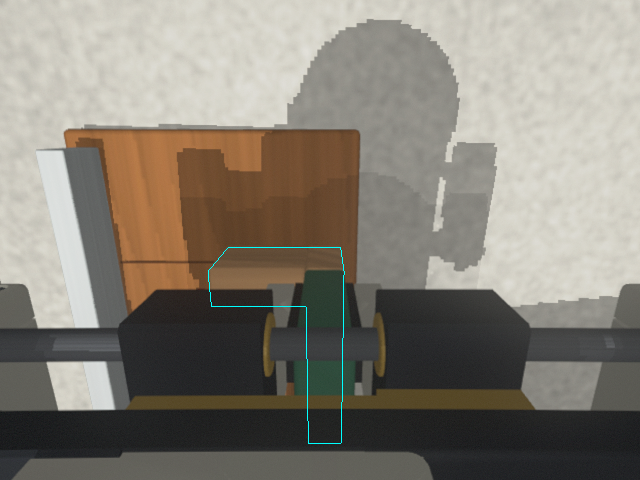

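Emit:
carry_out(
  moves="0.005 0 -0.005 0 0 0 0;0.005 0 -0.01 0 0 0 0;0.005 0 -0.0135 0 0 0 0;0.005 0 -0.016 0 0 0 0;0.005 0 -0.0185 0 0 0 0;0.005 0 -0.021 0 0 0 0;0.005 0 -0.0235 0 0 0 0;0.005 0 -0.026 0 0 0 0;0.005 0 -0.0285 0 0 0 0;0.005 0 -0.031 0 0 0 0;0.005 0 -0.0335 0 0 0 0;0.005 0 -0.036 0 0 0 0;0.005 0 -0.0385 0 0 0 0;0.005 0 -0.041 0 0 0 0;0.005 0 -0.0435 0 0 0 0;0.005 0 -0.046 0 0 0 0;0.005 0 -0.048 0 0 0 0;0.005 0 -0.05 0 0 0 0;0.005 0 -0.052 0 0 0 0;0.005 0 -0.052 0 0 0 0",
)

```text
clock: 8.9
tool_pos: [0.6099, -0.1929, 0.2536]
orientation: [-180.0, -0.0, -88.5]
force: [-0.6, -0.4, -1.9]
opening: 0.0199
```

```bash
python3 - <<'E'
from h import *
o=ctrl.get_obs(); print(o['clock'],o['tool_pos'],o['orientation'],o['force'],o['moment'],o['opening'])
s=ctrl.snapshot('scene'); save(cv2.resize(s['image'][200:300,200:340],None,fx=5.5,fy=5.5,interpolation=cv2.INTER_CUBIC),'d1');pickle.dump(s,open('d1.pkl','wb'))
E
```

```text
8.9 [ 0.60991524 -0.19292407  0.25364815] [-1.79966745e+02 -3.34913346e-03 -8.84593269e+01] [-0.63600542 -0.37755806 -1.94140272] [-0.07155926  0.61829611  0.1351282 ] 0.019931070826739367
```

View pics/d1.png

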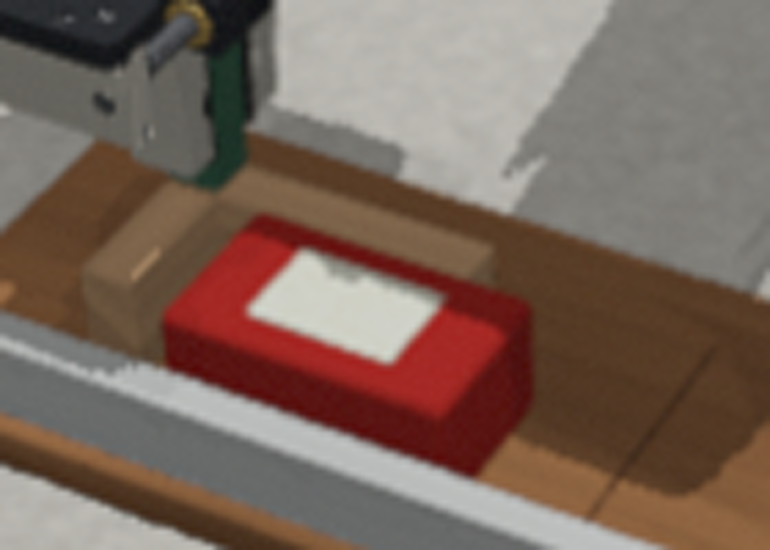

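Emit:
carry_out(
  moves="0.005 0 -0.001 0 0 0 0;0.005 0 -0.002 0 0 0 0;0.005 0 -0.003 0 0 0 0;0.005 0 -0.004 0 0 0 0;0.005 0 -0.004 0 0 0 0",
)

```text
clock: 9.45
tool_pos: [0.6136, -0.1929, 0.2537]
orientation: [-180.0, -0.0, -88.5]
force: [-2.9, 0.9, -0.1]
opening: 0.0198
```

Emit:
carry_out(
  moves="0.005 0 -0.001 0 0 0 0;0.005 0 -0.001 0 0 0 0;0.005 0 -0.001 0 0 0 0",
)

```text
clock: 9.75
tool_pos: [0.6146, -0.1928, 0.2537]
orientation: [-180.0, -0.0, -88.5]
force: [-3.0, 0.1, -0.8]
opening: 0.0197
```

Emit:
carry_out(
  moves="0.005 0 -0.0005 0 0 0 0;0.005 0 -0.001 0 0 0 0;0.005 0 -0.001 0 0 0 0",
)

```text
clock: 10.05
tool_pos: [0.6155, -0.1928, 0.2537]
orientation: [180.0, -0.0, -88.5]
force: [-2.7, -0.7, 0.8]
opening: 0.0198
```

```bash
python3 - <<'E'
from h import *
o=ctrl.get_obs(); print(o['clock'],o['tool_pos'],o['orientation'],o['force'],o['moment'],o['opening'])
s=ctrl.snapshot('scene'); save(cv2.resize(s['image'][200:300,200:340],None,fx=5.5,fy=5.5,interpolation=cv2.INTER_CUBIC),'d2');pickle.dump(s,open('d2.pkl','wb'))
w=ctrl.snapshot('wrist');save(w['image'],'d2w')
E
```

```text
10.05 [ 0.61551516 -0.19281145  0.25368603] [ 1.79999438e+02 -1.31240387e-03 -8.84586230e+01] [-2.70454252 -0.68670748  0.83795319] [0.01573106 1.33736851 0.28624584] 0.019763907147026274
```

View pics/d2.png

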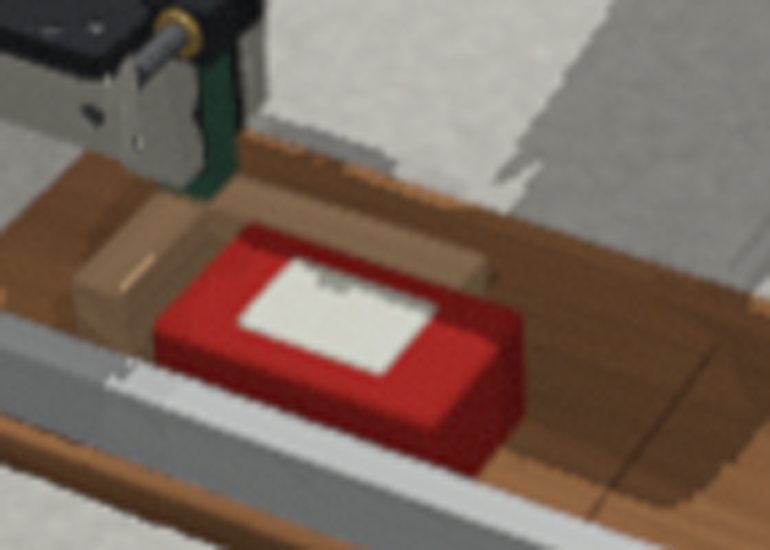

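Emit:
carry_out(
  moves="0.005 0 -0.0005 0 0 0 0;0.005 0 -0.001 0 0 0 0;0.005 0 -0.001 0 0 0 0;0.005 0 -0.001 0 0 0 0",
)

```text
clock: 10.55
tool_pos: [0.6166, -0.1928, 0.2537]
orientation: [-180.0, -0.0, -88.5]
force: [-3.4, 0.5, -0.6]
opening: 0.02
```

```bash
python3 - <<'E'
from h import *
o=ctrl.get_obs(); print(o['clock'],o['tool_pos'],o['orientation'],o['force'],o['moment'],o['opening'])
s=ctrl.snapshot('scene'); save(cv2.resize(s['image'][200:300,200:340],None,fx=5.5,fy=5.5,interpolation=cv2.INTER_CUBIC),'d3');pickle.dump(s,open('d3.pkl','wb'))
o=ctrl.get_obs(); print(o['clock'],o['force'],o['moment'],o['opening'])
for n in ('d1','d2','d3'):
    q=pickle.load(open(n+'.pkl','rb')); m=redmask(q,(200,200,340,310)); ys,xs=np.nonzero(m); print(n,xs.mean(),ys.mean(),m.sum(),ys.max())
E
```

```text
10.55 [ 0.61655914 -0.19275414  0.25366048] [-1.79992960e+02 -1.52491224e-03 -8.84569067e+01] [-3.44875943  0.45443386 -0.61923045] [-0.0116931   1.3569444   0.25383655] 0.020038281358179966
10.6 [-3.29306543  0.25974195 -0.29783035] [-0.0016108   1.31679172  0.21239191] 0.019862751486721057
d1 264.6921132457027 261.7846309403438 1978.0 285
d2 263.52140921409216 262.6265582655827 1845.0 285
d3 263.486604702023 262.77091306724986 1829.0 285
```

View pics/d3.png

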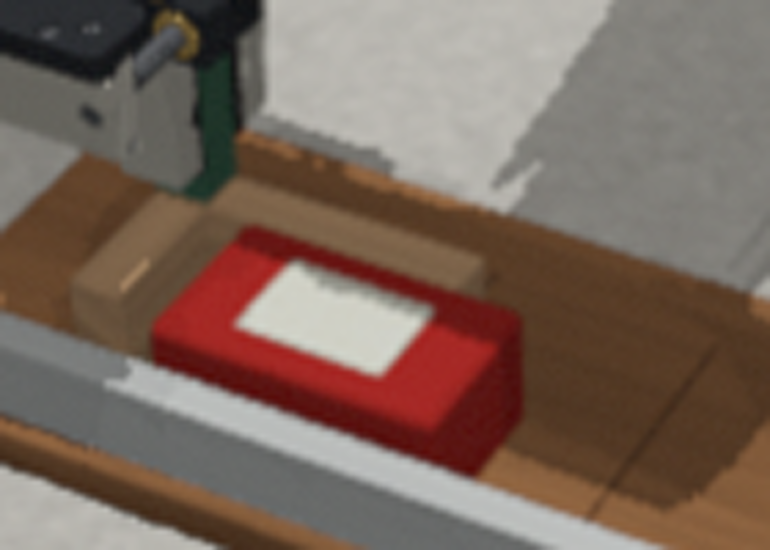

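View pics/d2w.png

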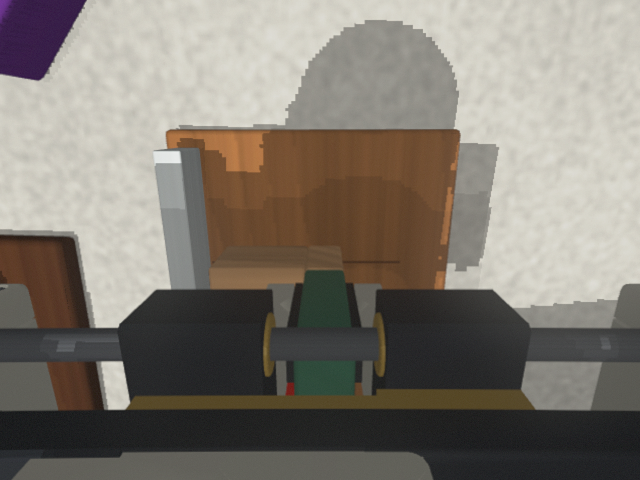

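```bash
python3 - <<'E'
from h import *
s=pickle.load(open('d3.pkl','rb')); b=[.61512,-.030656,.02689]
im=cv2.resize(s['image'][200:380,165:475],None,fx=2.58,fy=2.58,interpolation=cv2.INTER_CUBIC)
save(im,'e0')
def lines(sc,ox,oy,segs,n,roi):
    x0,y0,x1,y1=roi
    im=cv2.resize(s['image'][y0:y1,x0:x1],None,fx=sc,fy=sc,interpolation=cv2.INTER_CUBIC)
    for P in segs:
        q=((proj(s,P)-[x0,y0]+.5)*sc).astype(int); cv2.line(im,tuple(map(int,q[0])),tuple(map(int,q[1])),(0,255,255),1)
    save(im,n)
segs=[place(np.array(l)/1e3,b) for l in [[[65,-230,48],[65,230,48]],[[75,-230,48],[75,230,48]],[[-85,-240,18],[-85,240,18]],[[75,-230,18],[75,230,18]]]]
ch=place(np.array([[5,-152,63],[5,-52,63],[65,-52,63],[65,-152,63],[5,-152,63]])/1e3,b)
lines(7,0,0,segs+[ch[k:k+2] for k in range(4)],'e1',(220,235,330,310))
lines(7,0,0,segs,'e2',(380,260,480,340))
E
```

```text
(no output)
```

View pics/e1.png

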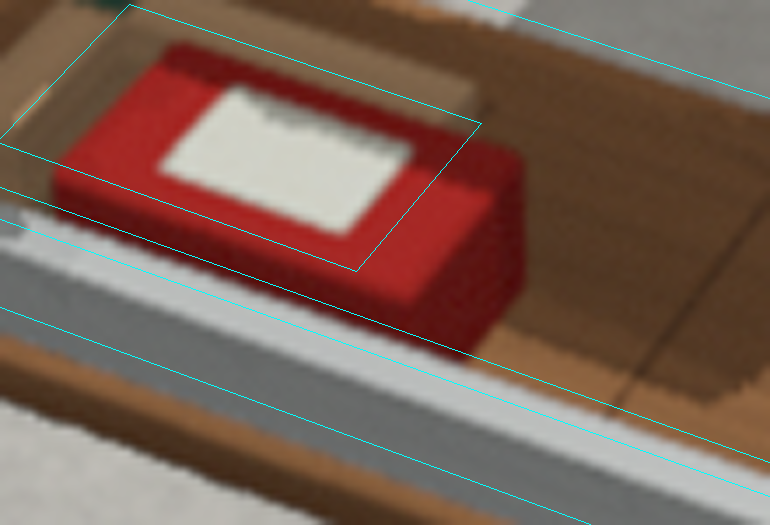

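View pics/e2.png

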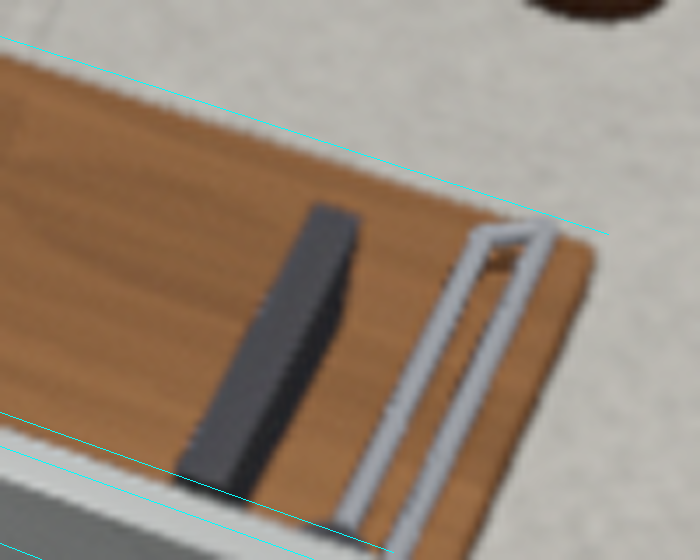

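```bash
cat > edge.py <<'E'
from h import *
def edge(s,c0,c1,rlo,rhi,fun,sign):
    """per column, row of strongest signed change in fun between rlo(c), rhi(c)"""
    pts=[]
    for c in range(c0,c1):
        a,b=int(rlo(c)),int(rhi(c)); v=fun(s['image'][a:b,c].astype(float)); g=sign*np.diff(v)
        k=np.argmax(g); w=np.clip(g[max(0,k-1):k+2],0,None); idx=np.arange(max(0,k-1),max(0,k-1)+len(w))
        pts.append((c,a+.5+(w*idx).sum()/w.sum()))
    pts=np.array(pts); p=np.polyfit(pts[:,0],pts[:,1],1)
    for _ in range(3):
        r=np.abs(np.polyval(p,pts[:,0])-pts[:,1]); p=np.polyfit(*pts[r<max(.4,1.5*np.median(r))].T,1)
    return p,np.median(r)
E
python3 - <<'E'
from edge import *
s=pickle.load(open('d3.pkl','rb'))
R=lambda v:v[:,0]
# cheese top/side edge: crop coords (55,190)->(410,303): full (227.9,262.1)->(278.6,278.3)
f=lambda c:262.1+(c-227.9)*.32
print('cheese',edge(s,231,276,lambda c:f(c)-3,lambda c:f(c)+4,R,-1))
# fence inner top edge: brightness rise in blue ; (60,218)->(465,362)
g=lambda c:266+(c-228.6)*.36
B=lambda v:v[:,2]
print('fence near cheese',edge(s,231,284,lambda c:g(c)-4,lambda c:g(c)+4,B,1))
g2=lambda c:235+462/7+(c-330)*.36+2.8
print('fence further',edge(s,300,400,lambda c:g2(c)-5,lambda c:g2(c)+6,B,1))
# original image fence
b=[.61512,-.030656,.02689]
q=proj(s,place(np.array([[65,-150,63],[65,-52,63],[65,-150,48],[65,-52,48],[65,0,48],[65,150,48]])/1e3,b)); print(np.round(q,1))
for k in (0,2,4): print((q[k+1,1]-q[k,1])/(q[k+1,0]-q[k,0]))
E
```

```text
cheese (array([  0.35515758, 179.42095758]), np.float64(0.14806943750284063))
fence near cheese (array([  0.359886  , 183.96572568]), np.float64(0.11540857672162019))
fence further (array([  0.35547043, 185.43921967]), np.float64(0.08125057041823425))
[[219.8 255.2]
 [270.5 273.3]
 [220.6 262. ]
 [270.8 280.2]
 [299.1 290.3]
 [386.2 321.1]]
0.35654924828777296
0.3611259367789461
0.35393326421899063
```

Emit:
carry_out(
  moves="0.005 -0.003 0 0 0 0 0;0.005 -0.006 0 0 0 0 0;0.005 -0.009 0 0 0 0 0;0.005 -0.012 0 0 0 0 0;0.005 -0.015 0 0 0 0 0;0.005 -0.018 0 0 0 0 0;0.005 -0.021 0 0 0 0 0;0.005 -0.024 0 0 0 0 0;0.005 -0.027 0 0 0 0 0;0.005 -0.03 0 0 0 0 0;0.005 -0.033 0 0 0 0 0;0.005 -0.036 0 0 0 0 0;0.005 -0.039 0 0 0 0 0;0.005 -0.042 0 0 0 0 0;0.005 -0.045 0 0 0 0 0;0.005 -0.048 0 0 0 0 0;0.005 -0.051 0 0 0 0 0;0.005 -0.054 0 0 0 0 0;0.005 -0.057 0 0 0 0 0;0.005 -0.06 0 0 0 0 0",
)

```text
clock: 12.6
tool_pos: [0.6148, -0.1326, 0.2537]
orientation: [180.0, -0.0, -88.5]
force: [-2.2, -4.0, -1.0]
opening: 0.0197
```

```bash
cat > chk.py <<'E'
from h import *; import sys
n=sys.argv[1]; x0,y0,x1,y1=map(int,sys.argv[2:6])
o=ctrl.get_obs(); t=o['tool_pos']; b=[.61512,-.030656,.02689]; d=t[:2]-b[:2]; c,s_=np.cos(b[2]),np.sin(b[2])
print(o['clock'],t,'board mm',np.round(1e3*np.array([c*d[0]+s_*d[1],-s_*d[0]+c*d[1]]),1),o['orientation'],o['force'],o['moment'],o['opening'])
s=ctrl.snapshot('scene'); pickle.dump(s,open(n+'.pkl','wb')); f=770/(x1-x0)
save(cv2.resize(s['image'][y0:y1,x0:x1],None,fx=f,fy=f,interpolation=cv2.INTER_CUBIC),n)
E
python3 chk.py f1 210 200 350 305
```

```text
12.6 [ 0.61482996 -0.13257357  0.25370879] board mm [  -3.  -101.9] [ 1.79997446e+02 -3.29658325e-03 -8.84587264e+01] [-2.17895111 -3.96977131 -1.00706486] [-1.86064075  0.95994128 -0.06355828] 0.019717823450261487
```

View pics/f1.png

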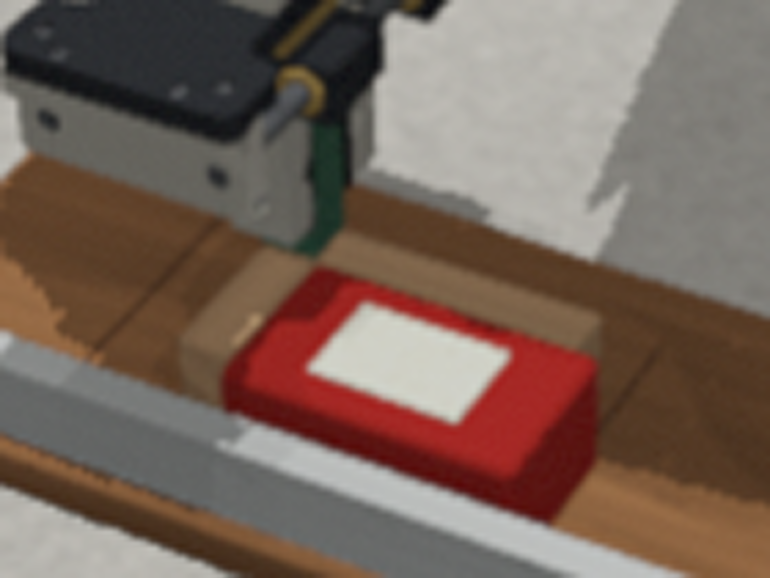

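Emit:
carry_out(
  moves="0.005 -0.003 0 0 0 0 0;0.005 -0.007 0 0 0 0 0;0.005 -0.011 0 0 0 0 0;0.005 -0.015 0 0 0 0 0;0.005 -0.019 0 0 0 0 0;0.005 -0.023 0 0 0 0 0;0.005 -0.027 0 0 0 0 0;0.005 -0.031 0 0 0 0 0;0.005 -0.035 0 0 0 0 0;0.005 -0.039 0 0 0 0 0;0.005 -0.043 0 0 0 0 0;0.005 -0.047 0 0 0 0 0;0.005 -0.051 0 0 0 0 0;0.005 -0.055 0 0 0 0 0;0.005 -0.059 0 0 0 0 0;0.005 -0.063 0 0 0 0 0;0.005 -0.067 0 0 0 0 0;0.005 -0.071 0 0 0 0 0;0.005 -0.075 0 0 0 0 0;0.005 -0.079 0 0 0 0 0",
)

```text
clock: 14.65
tool_pos: [0.6126, -0.0537, 0.2537]
orientation: [180.0, -0.0, -88.5]
force: [-1.5, -4.7, -0.5]
opening: 0.02
```

```bash
python3 chk.py f2 250 210 400 320
```

```text
14.65 [ 0.61259651 -0.05366193  0.25367721] board mm [ -3.1 -22.9] [ 1.79983403e+02 -1.61026995e-03 -8.84636987e+01] [-1.54455745 -4.68960769 -0.45436707] [-1.95637104  0.94300053 -0.00816331] 0.019971397685405932
```

View pics/f2.png

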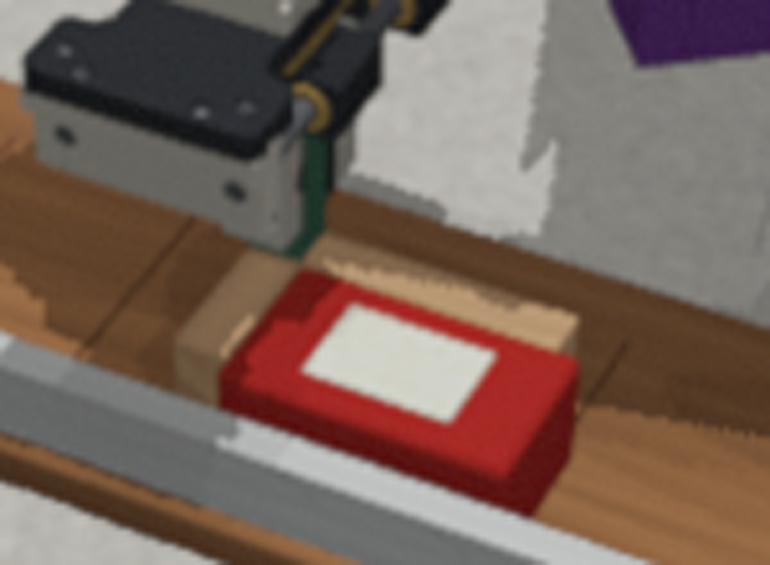

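Emit:
carry_out(
  moves="0.005 -0.003 0 0 0 0 0;0.005 -0.007 0 0 0 0 0;0.005 -0.011 0 0 0 0 0;0.005 -0.015 0 0 0 0 0;0.005 -0.019 0 0 0 0 0;0.005 -0.023 0 0 0 0 0;0.005 -0.027 0 0 0 0 0;0.005 -0.031 0 0 0 0 0;0.005 -0.035 0 0 0 0 0;0.005 -0.039 0 0 0 0 0;0.005 -0.043 0 0 0 0 0;0.005 -0.047 0 0 0 0 0;0.005 -0.051 0 0 0 0 0;0.005 -0.055 0 0 0 0 0;0.005 -0.059 0 0 0 0 0;0.005 -0.063 0 0 0 0 0;0.005 -0.067 0 0 0 0 0;0.005 -0.071 0 0 0 0 0;0.005 -0.075 0 0 0 0 0;0.005 -0.079 0 0 0 0 0",
)

```text
clock: 16.7
tool_pos: [0.6104, 0.0251, 0.2537]
orientation: [180.0, -0.0, -88.5]
force: [-2.4, -5.1, 1.4]
opening: 0.0197
```

```bash
python3 chk.py f3 320 240 470 350
```

```text
16.7 [0.61039721 0.02509554 0.25368348] board mm [-3.2 55.9] [ 1.79965719e+02 -1.26172458e-02 -8.84705368e+01] [-2.38778797 -5.06691594  1.42131475] [-2.03240867  0.83626011 -0.00789211] 0.01972721020043451
```

View pics/f3.png

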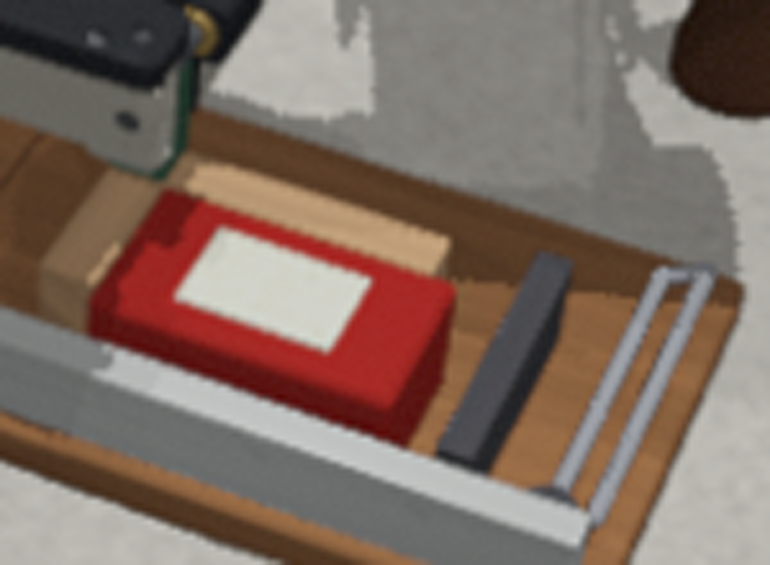

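Emit:
carry_out(
  moves="0.005 -0.002 0 0 0 0 0;0.005 -0.004 0 0 0 0 0;0.005 -0.006 0 0 0 0 0;0.005 -0.008 0 0 0 0 0;0.005 -0.01 0 0 0 0 0;0.005 -0.012 0 0 0 0 0;0.005 -0.013 0 0 0 0 0;0.005 -0.013 0 0 0 0 0",
)

```text
clock: 17.55
tool_pos: [0.6101, 0.038, 0.2537]
orientation: [180.0, -0.0, -88.5]
force: [-2.7, -4.1, 0.6]
opening: 0.0201
```

```bash
python3 chk.py f4 320 240 470 350
```

```text
17.55 [0.61006818 0.03804379 0.25367091] board mm [-3.2 68.8] [ 1.79968665e+02 -7.02531297e-03 -8.84595814e+01] [-2.70234259 -4.06368753  0.57389626] [-1.68833588  1.01528284 -0.02464186] 0.020111072207500566
```

View pics/f4.png

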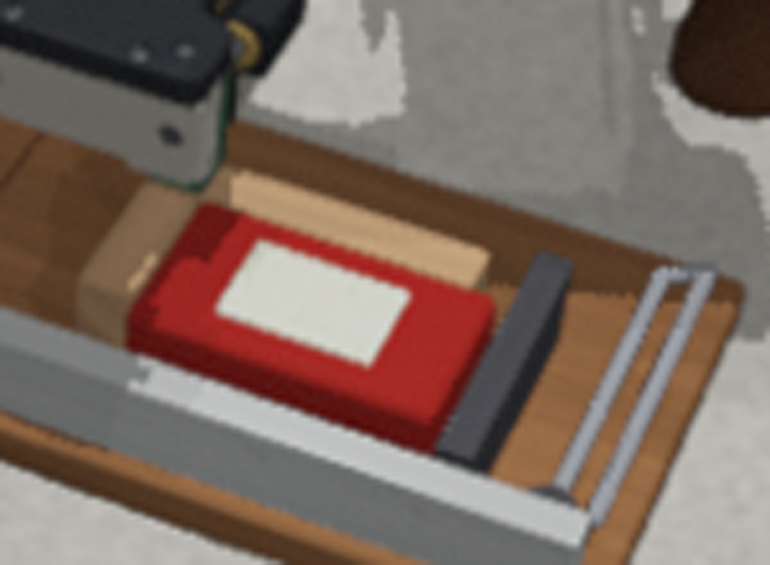

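Emit:
carry_out(
  moves="0.005 -0.001 0 0 0 0 0;0.005 -0.002 0 0 0 0 0;0.005 -0.002 0 0 0 0 0;0.005 -0.002 0 0 0 0 0",
)

```text
clock: 18.0
tool_pos: [0.61, 0.0396, 0.2537]
orientation: [180.0, -0.0, -88.5]
force: [-2.4, -6.7, 1.4]
opening: 0.0199
```

```bash
python3 chk.py f5 320 240 470 350
```

```text
18.0 [0.61004262 0.03961542 0.2536888 ] board mm [-3.2 70.4] [ 1.79961487e+02 -3.84579047e-02 -8.84652414e+01] [-2.42133829 -6.71957282  1.35929931] [-2.62833853  0.84871977 -0.04158872] 0.01988878897714424
```

View pics/f5.png

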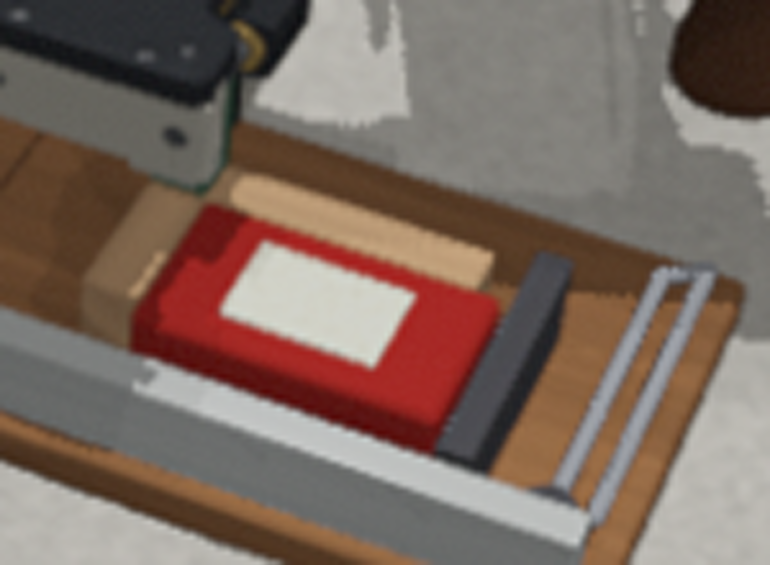

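Emit:
carry_out(
  moves="0.005 -0.001 0 0 0 0 0;0.005 -0.002 0 0 0 0 0;0.005 -0.002 0 0 0 0 0;0.005 -0.002 0 0 0 0 0",
)

```text
clock: 18.45
tool_pos: [0.6101, 0.0402, 0.2539]
orientation: [179.9, -0.2, -88.5]
force: [-0.6, -15.3, 0.9]
opening: 0.0196
```

```bash
python3 chk.py f6 320 240 470 350; python3 - <<'E'
from h import *
for n in ('f4','f5','f6'):
    q=pickle.load(open(n+'.pkl','rb')); i=q['image'].astype(int)
    m=((i.min(2)>140)).astype(np.uint8); o=np.zeros_like(m); o[280:320,358:405]=m[280:320,358:405]
    k,l,st,ce=cv2.connectedComponentsWithStats(o); j=1+np.argmax(st[1:,4]); print(n,ce[j],st[j,4])
E
```

```text
18.45 [0.61006871 0.04021503 0.25385749] board mm [-3.1 71. ] [ 1.79929660e+02 -1.57966574e-01 -8.84800122e+01] [ -0.64274229 -15.3110464    0.86456486] [-5.76240658  0.25548998 -0.07892998] 0.01961732348191479
f4 [380.68565815 298.45972495] 509
f5 [381.49312377 298.76031434] 509
f6 [381.47945205 298.70645793] 511
```

View pics/f6.png

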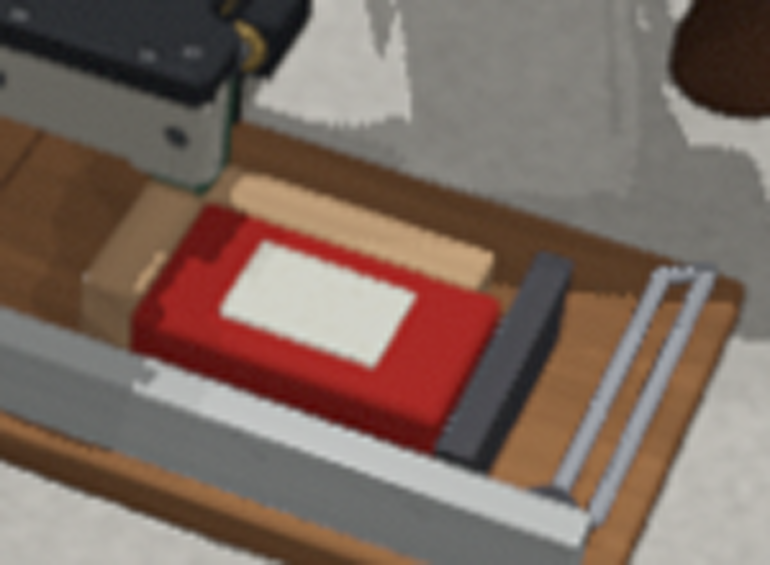

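Emit:
carry_out(
  moves="0.005 0.001 0 0 0 0 0;0.005 0.0015 0 0 0 0 0;0.005 0.0015 -0.0005 0 0 0 0;0.005 0.0015 -0.001 0 0 0 0;0.005 0.0015 -0.0015 0 0 0 0;0.005 0.0015 -0.0015 0 0 0 0",
)

```text
clock: 19.1
tool_pos: [0.6106, 0.0398, 0.2537]
orientation: [179.8, -0.1, -88.5]
force: [-6.5, -7.8, 5.2]
opening: 0.0197
```

```bash
python3 chk.py f7 320 240 470 350; python3 - <<'E'
from edge import *
for n in ('f4','f5','f6','f7'):
    q=pickle.load(open(n+'.pkl','rb')); i=q['image'].astype(int)
    m=((i.min(2)>140)).astype(np.uint8); o=np.zeros_like(m); o[280:320,358:405]=m[280:320,358:405]
    k,l,st,ce=cv2.connectedComponentsWithStats(o); j=1+np.argmax(st[1:,4]); print(n,ce[j],st[j,4])
    f=lambda c:240+325/5.13+(c-347)*.345
    g=lambda c:240+355/5.13+(c-347)*.35
    a=edge(q,350,400,lambda c:f(c)-3,lambda c:f(c)+4,lambda v:v[:,0],-1); bb=edge(q,350,402,lambda c:g(c)-3,lambda c:g(c)+4,lambda v:v[:,2],1)
    print(a,bb,[np.polyval(bb[0],c)-np.polyval(a[0],c) for c in(350,400)])
s=q;b=[.61512,-.030656,.02689]
L=proj(s,place(np.array([[65,80,63],[65,180,63],[65,80,48],[65,180,48]])/1e3,b)); 
pa=np.polyfit(*L[:2].T,1);pb=np.polyfit(*L[2:].T,1); print('pred flush',pa,pb,[np.polyval(pb,c)-np.polyval(pa,c) for c in(350,400)])
L=proj(s,place(np.array([[63,80,63],[63,180,63]])/1e3,b)); pa=np.polyfit(*L[:2].T,1);print('2mm off',[np.polyval(pb,c)-np.polyval(pa,c) for c in(350,400)])
E
```

```text
19.1 [0.61064498 0.03976193 0.25369582] board mm [-2.6 70.5] [ 1.79821234e+02 -8.16714343e-02 -8.84727304e+01] [-6.48806175 -7.83756938  5.16180993] [-2.88254945  2.57188338  0.03346854] 0.019690960827075263
f4 [380.68565815 298.45972495] 509
(array([  0.34960352, 181.19357268]), np.float64(0.10946589973647747)) (array([  0.35608121, 185.09216686]), np.float64(0.12380272900455225)) [np.float64(6.165786418459504), np.float64(6.489671023393953)]
f5 [381.49312377 298.76031434] 509
(array([  0.34782807, 181.86007585]), np.float64(0.12610493484419294)) (array([  0.35642947, 184.95743428]), np.float64(0.10356379958278694)) [np.float64(6.10784878442081), np.float64(6.537918835232176)]
f6 [381.47945205 298.70645793] 511
(array([  0.34906249, 181.33049419]), np.float64(0.1243087908928544)) (array([  0.3555748 , 185.28207079]), np.float64(0.10440085311356029)) [np.float64(6.230882486579162), np.float64(6.5564976129040815)]
f7 [381.49312377 298.76031434] 509
(array([  0.34882064, 181.50583965]), np.float64(0.12247830214633382)) (array([  0.35562149, 185.26296109]), np.float64(0.11108696844047472)) [np.float64(6.137418662690209), np.float64(6.477461122621321)]
pred flush [  0.34809342 179.46761924] [  0.35155068 185.30895944] [np.float64(7.051382779012954), np.float64(7.2242460045611665)]
2mm off [np.float64(8.048601333052034), np.float64(8.247353151984782)]
```

View pics/f7.png

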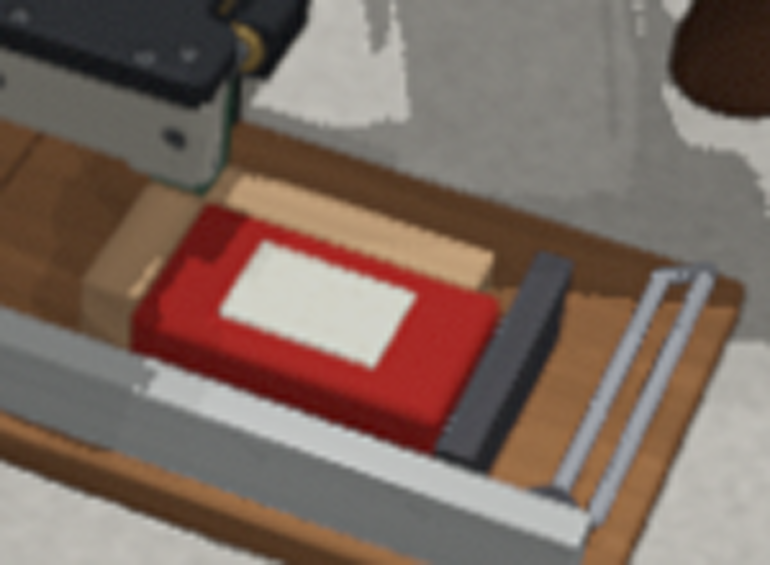

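Emit:
carry_out(
  moves="0.005 0.0005 0.0005 0 0 0 0;0.005 0.0015 0.0015 0 0 0 0;0.005 0.003 0.003 0 0 0 0;0.005 0.005 0.005 0 0 0 0;0.005 0.008 0.008 0 0 0 0;0.005 0.012 0.012 0 0 0 0;0.005 0.016 0.016 0 0 0 0;0.005 0.016 0.016 0 0 0 0;0.005 0.016 0.016 -0.01 0 0 0;0.005 0.016 0.016 -0.03 0 0 0;0.005 0.016 0.016 -0.055 0 0 0;0.005 0.016 0.016 -0.08 0 0 0;0.005 0.016 0.016 -0.08 0 0 0",
)

```text
clock: 20.45
tool_pos: [0.5975, 0.0246, 0.3385]
orientation: [-179.6, 0.1, -88.4]
force: [0.4, -0.4, 0.4]
opening: 0.02
```

```bash
python3 chk.py g1 320 200 480 350;  python3 - <<'E'
from edge import *
for n in ('f7','g1'):
    q=pickle.load(open(n+'.pkl','rb')); i=q['image'].astype(int)
    m=((i.min(2)>140)).astype(np.uint8); o=np.zeros_like(m); o[280:320,358:405]=m[280:320,358:405]
    k,l,st,ce=cv2.connectedComponentsWithStats(o); j=1+np.argmax(st[1:,4]); print(n,ce[j],st[j,4])
    f=lambda c:240+325/5.13+(c-347)*.345
    g=lambda c:240+355/5.13+(c-347)*.35
    a=edge(q,350,400,lambda c:f(c)-3,lambda c:f(c)+4,lambda v:v[:,0],-1); bb=edge(q,350,402,lambda c:g(c)-3,lambda c:g(c)+4,lambda v:v[:,2],1)
    print([np.polyval(bb[0],c)-np.polyval(a[0],c) for c in(350,400)])
E
```

```text
20.45 [0.59749738 0.02459166 0.33848001] board mm [-16.1  55.7] [-1.79583451e+02  6.94833314e-02 -8.84083629e+01] [ 0.36076233 -0.38455109  0.4055787 ] [0.04717459 0.04294823 0.01397827] 0.020022881333773074
f7 [381.49312377 298.76031434] 509
[np.float64(6.137418662690209), np.float64(6.477461122621321)]
g1 [381.48915187 298.75936884] 507
[np.float64(6.04009252935424), np.float64(6.499280964311936)]
```

View pics/g1.png

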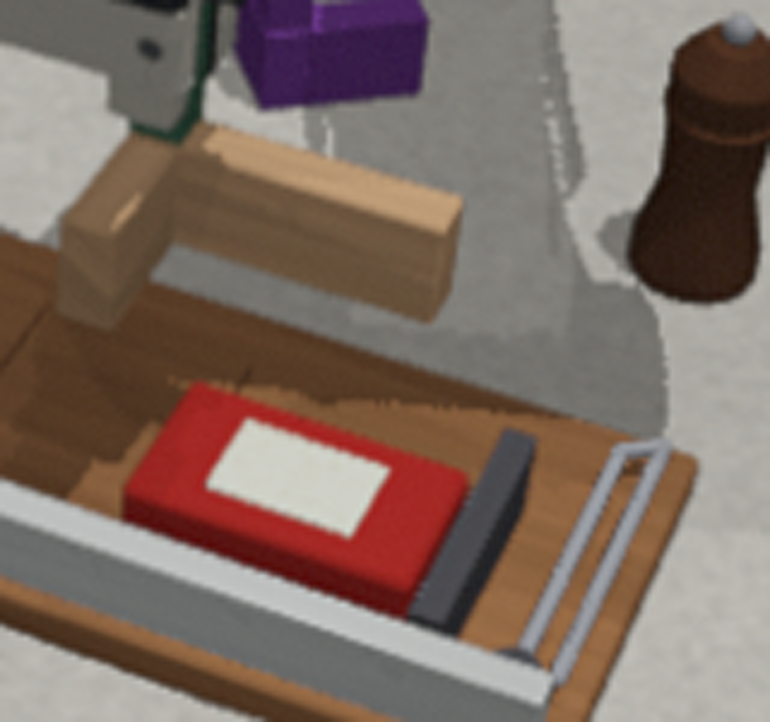

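Emit:
carry_out(
  moves="0.005 0.03 0 0 0 0 0;0.005 0.07 0 0 0 0 0;0.005 0.11 0.01 0 0 0 0;0.005 0.15 0.03 0 0 0 0.0269;0.005 0.185 0.055 0 0 0 0.0269;0.005 0.215 0.085 0 0 0 0.0269;0.005 0.235 0.12 0 0 0 0.0269;0.005 0.2437 0.155 0 0 0 0.0269;0.005 0.2437 0.18 0.01 0 0 0.0269;0.005 0.2437 0.1976 0.025 0 0 0.0269;0.005 0.2437 0.1976 0.04 0 0 0.0269;0.005 0.2437 0.1976 0.04 0 0 0.0269;0.005 0.2437 0.1976 0.04 0 0 0.0269",
)

```text
clock: 21.8
tool_pos: [0.4054, -0.2247, 0.2937]
orientation: [180.0, -0.0, -90.0]
force: [0.2, 0.1, -0.2]
opening: 0.02
```

```bash
python3 chk.py g2 220 100 420 240
```

```text
21.8 [ 0.40543123 -0.22469078  0.29370514] board mm [-214.8 -188.3] [ 1.79959670e+02 -6.83185281e-03 -8.99895422e+01] [ 0.18753782  0.05695503 -0.22075783] [ 0.00914815  0.02371796 -0.00121299] 0.02004380928542729
```

View pics/g2.png

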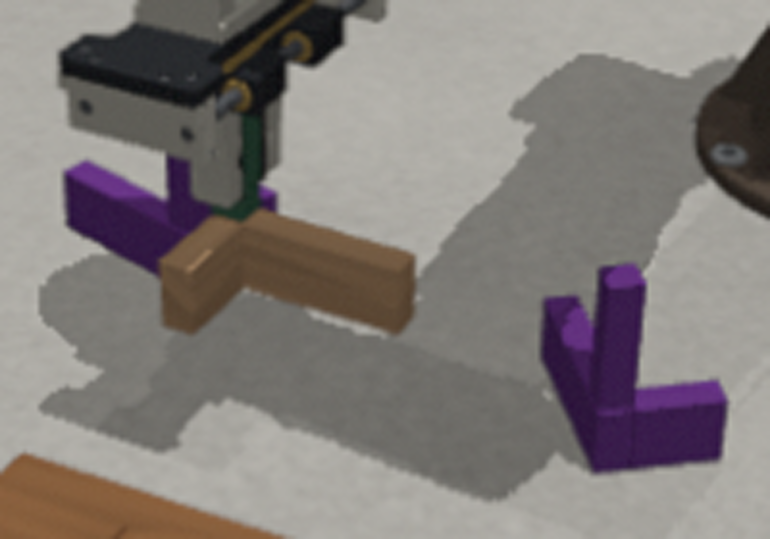

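Emit:
carry_out(
  moves="0.005 0 0 0.015 0 0 0;0.005 0 0 0.03 0 0 0;0.005 0 0 0.045 0 0 0;0.005 0 0 0.053 0 0 0;0.005 0 0 0.057 0 0 0;0.005 0 0 0.059 0 0 0;0.005 0 0 0.059 0 0 0;0.005 0 0 0.059 0 0 0",
)

```text
clock: 22.65
tool_pos: [0.4054, -0.2247, 0.2352]
orientation: [-179.9, -0.0, -90.0]
force: [-0.8, 0.2, -1.8]
opening: 0.0199
```

```bash
python3 chk.py g3 240 120 360 220
```

```text
22.65 [ 0.40544646 -0.22469623  0.23516281] board mm [-214.8 -188.3] [-1.79949825e+02 -9.43770363e-03 -8.99932733e+01] [-0.77714316  0.222596   -1.77694158] [ 0.03127848  0.15604651 -0.03646036] 0.01985542663671131
```

View pics/g3.png

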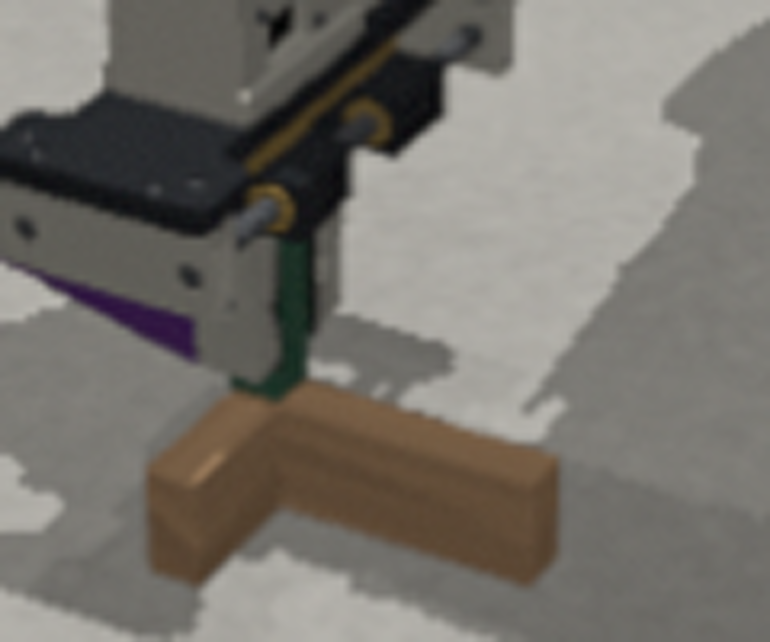

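Lower the last 1.5 mm gently.

Emit:
carry_out(
  moves="0.005 0 0 0.0005 0 0 0;0.005 0 0 0.001 0 0 0;0.005 0 0 0.0015 0 0 0;0.005 0 0 0.0015 0 0 0",
)

```text
clock: 23.1
tool_pos: [0.4052, -0.2247, 0.2336]
orientation: [-180.0, -0.0, -90.0]
force: [-1.4, 2.6, 4.8]
opening: 0.0199
```

Emit:
carry_out(
  moves="0.025 0 0 0 0 0 0;0.03 0 0 0 0 0 0;0.04 0 0 0 0 0 0;0.06 0 0 0 0 0 0;0.07 0 0 0 0 0 0;0.07 0 0 0 0 0 0;0.07 0 0 0 0 0 0;0.07 0 0 -0.01 0 0 0;0.07 0 0 -0.03 0 0 0;0.07 0 0 -0.06 0 0 0;0.07 0 0 -0.1 0 0 0;0.07 0 0 -0.14 0 0 0;0.07 0 0 -0.16 0 0 0;0.07 0 0 -0.16 0 0 0",
)

```text
clock: 24.5
tool_pos: [0.4057, -0.2249, 0.3974]
orientation: [-179.6, -0.1, -90.0]
force: [0.2, -0.1, -0.9]
opening: 0.0701
```

```bash
python3 chk.py g4 160 110 490 340; python3 - <<'E'
from h import *
s=ctrl.snapshot('top'); save(s['image'],'g4t'); pickle.dump(s,open('g4t.pkl','wb'))
E
```

```text
24.5 [ 0.40568897 -0.22486948  0.39738775] board mm [-214.6 -188.5] [-1.79604910e+02 -8.37349018e-02 -8.99712446e+01] [ 0.22822748 -0.10993539 -0.92454494] [ 0.0173295   0.11127855 -0.01716082] 0.07007837826283084
```

View pics/g4.png

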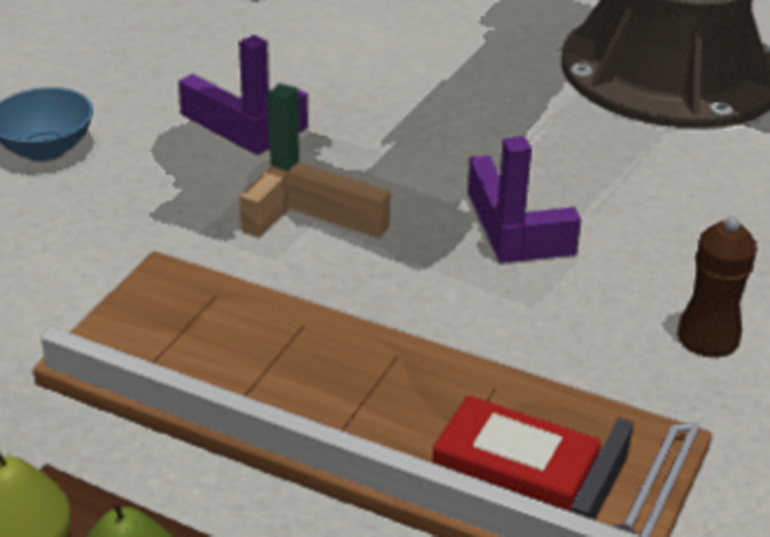

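View pics/g4t.png

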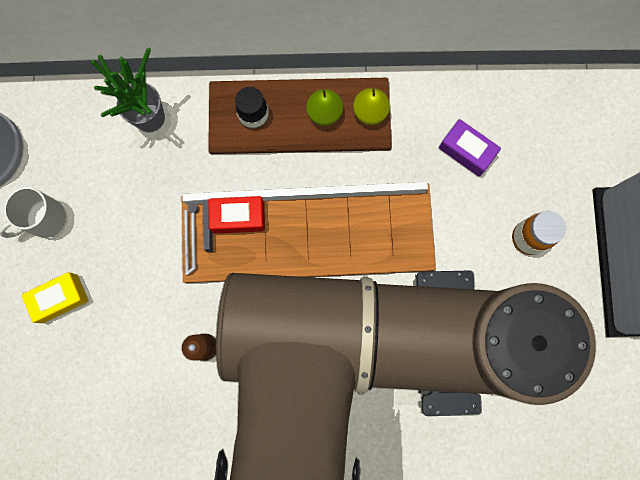

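```bash
python3 - <<'E'
from h import *
T=pickle.load(open('g4t.pkl','rb')); b=np.array([.61512,-.030656,.02689])
m=redmask(T,(195,180,280,240)); h=place(np.array([[.035,.13,0]]),b)[0]
p,e=fit([(T,m)],PARTS['cheese'],[h[0],h[1],b[2]],.018); c,s=np.cos(b[2]),np.sin(b[2]); d=p[:2]-b[:2]
print('cheese in board',1e3*(c*d[0]+s*d[1]),1e3*(-s*d[0]+c*d[1]),np.degrees(p[2]-b[2]),e)
ov(T,m,'g5',(170,170,290,290),6)
E
```

```text
cheese in board 34.52610533659177 129.27888502392977 0.6762160829506093 0.06660184735051045
```

View pics/g5.png

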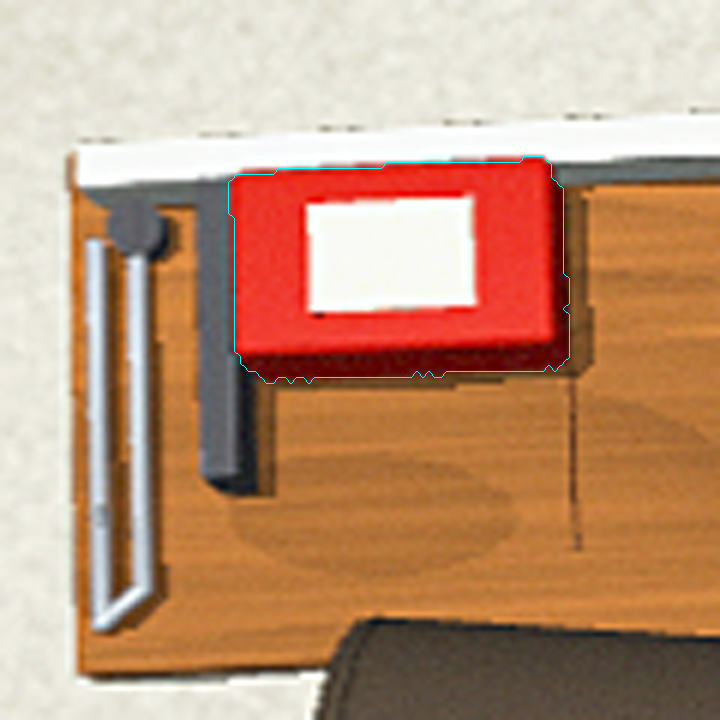

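The top view shows the cheese against the fence and the stop, at about (34.5, 129.3) mm in the board frame. The pusher and the mill are both upright, so I'm handing in.

```bash
python3 -c "
from plant import ctrl
print(ctrl.close_job())"
```

```text
the job is handed in; nothing more can be done
None
```

I handed the job in at about 25 s. The red cheese sits flush against the fence and up against the steel stop, and I moved it only with the pusher's foot. I pressed it to the fence near where it lay, then slid it along the fence to the stop. The pusher then went back upright on the bare worktop near where it started, and I let go.

**Cheese position:** the last top-view fit puts it at (34.5, 129.3) mm in the board's frame, against a home of (35, 130). It reads 0.7° off parallel, which I take to be fit noise. It did not shift when I backed the pusher away.

**Contact:** pushing on the stop raised the force to 15 N along the fence, and pushing on the fence raised it to 6.5 N. The cheese did not move in the pictures either time.

**Pusher and mill:** both stand upright in the last scene picture. The top view could not confirm the pusher because the arm hid it. The yellow block and the purple look-alikes are where they were.

**Disagreements:**
- The scene camera's calibration was about 2–3 px off from the top camera's, so I measured positions relative to the board.
- The first press read only about 3 N while the pusher kept moving a few millimetres, so the force alone did not prove the cheese was flush before the slide. The picture edges and the steady sideways force during the slide indicated that it was.

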